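# Make up two television repair kits

### The arm

A 6-joint arm with a two-finger parallel gripper is mounted at the origin on the work surface. World frame = base frame: x ahead of the robot, y to its left, z up, the work surface at z = 0. Lengths are in m, angles in rad, forces in N, time in s.
With the tool pointing down it reaches from about 0.35 to 0.85 m from the base axis. Payload 8.1 kg.
Tool frame: the origin (TCP) lies on the centre line of the jaws, within the pads' length; the fingertips stand 17 mm ahead of it and the grasp point (between the pads) lies 2 mm behind it; z points along the fingers, y is the line along which they close (so a half turn about z gives the same grasp; the last joint's range is limited). The gripper opens to 93 mm and grips with 3 to 60 N. Pads are 15 mm wide; open, the fingers measure 128 mm over their backs; the gripper's body (75 mm by 188 mm) begins 65 mm behind the grasp point.
Start: joints at [1.077, 0.13, 1.488, -0, 1.523, -0.085], TCP at [0.238, 0.551, 0.236] pointing down, gripper open.
Joint ranges: [-2.96, 2.96], [-0.89, 2.26], [0.02, 2.5], [-1.34, 4.48], [0, 2.73], [-2.66, 2.66]. Speed limits (rad/s): [2.39, 2.39, 2.79, 3.14, 3.14, 3.14].

### API

Orientations are given as a rotation vector (axis times angle).
In Python, from plant import status, eyes, robot gives the robot as it stands. The module is installed in compiled form; this text tells all that it offers.
- The arm moves only by the tool servo_tool, never from a script. Its argument "plan" is text: rows parted by semicolons, each of 4 numbers parted by spaces: the shift along the tool's x, y, z in m, then the turn about the tool's z in degrees. A call has 1 to 12 rows; each row is the pose to reach, as a shift and turn from the pose commanded when the call began, along the tool's axes at that moment; what a row does not reach only later rows make up. A row lasts 1/12 s, in which the tool goes at most 41.7 mm and 7.16 degrees, less where a joint would pass 70% of its speed; a pose out of reach is approached as far as the arm can. A call with a gripper value outside its range is refused whole. "grip" is the closure, from -1 (fully open) to 1 (shut), set as the call begins (left out, the last holds). The fingers move at their own pace and stop on an object; "grip_force" is the grip in N (left out, the last holds). Time passes only in rows, so rows that repeat a pose let the fingers close. It gives the time, the measured TCP pose, the force, the opening and the grip force at its end, in the units of the state.
- status.read_state(): the state, without advancing time (a new reading comes with each control period).
- eyes.read_camera(name): name is "scene" or "side" or "wrist"; returns a dict with "image" (384x512x3 uint8, blue, green, red), "fovy" (degrees; the focal length in pixels is half the picture's height over the tangent of half this angle, whatever the lens; pixels are square), "cx", "cy" (the principal point, pixels), "world_from_camera" (4x4, takes a point from camera to world coordinates); the wrist camera has in their place "hand_eye" (4x4, takes a point from camera to tool coordinates, whose origin is the TCP and whose axes are the flange's). Camera axes: x right, y down, z forward; pixel columns grow to the right and rows downward; lengths in m; the calibration is good to about 2 mm. A picture is of the moment at which its call begins: read the wrist's pose just before it. There is no depth.
- robot.close_job(): hands the job in; it is judged then, once.
The state is a dict: "t": time; "q": joint angles; "dq": joint speeds; "joint_torque": joint torques, N m; "tool_pos": TCP position; "orientation": TCP orientation; "force": force on the tool from outside, world axes, zero at the start; "wrist_torque": the same for the moment, N m; "opening": finger opening in m; "gripper_force": force on a finger pad.
Only numpy, scipy, OpenCV 4.12 (cv2) and the standard library are available. Lean on these libraries where they do the work, as an engineer would, in place of code of your own. Each camera call takes 0.05 s, during which the arm holds its last target. There are 200 camera calls.

### The job

Make up the two repair kits, one part to a pocket: the blue tray gets the black volume knob (lift it straight up off the test panel's shaft), the red battery cover and the chrome antenna tip; the yellow tray gets the grey transformer core and the brass screw terminal. Set each part down flat inside its pocket, the same way up as you found it, without dropping it. Leave the ivory knob and the green battery cover where they are.

Things in the scene. Friction and masses are not known exactly. Their poses are not given: they have to be found in the camera images.
- blue_tray: Blue plastic kit tray with three open pockets in a row, 102 x 246 mm outside, fixed to the counter. Origin at the centre of its underside, y along the row, z up. Floor 3 mm thick; walls and dividers 3 mm thick, tops 15 mm above the counter. Pockets 96 (x) by 78 mm (y) inside, centres at tray y = -81, 0 and +81 mm, x = 0. Empty at the start.
- yellow_tray: Yellow plastic kit tray with two open pockets in a row, 102 x 165 mm outside, fixed to the counter. Origin at the centre of its underside, y along the row, z up. Floor 3 mm thick; walls and dividers 3 mm thick, tops 15 mm above the counter. Pockets 96 (x) by 78 mm (y) inside, centres at tray y = -40.5 and +40.5 mm, x = 0. Empty at the start.
- test_panel: Steel test panel, a flat box 70 (x) x 60 (y) x 16 mm high with black scale ticks on top, fixed to the counter; origin at the centre of its underside. An upright round shaft, 8 mm thick and 10 mm tall, stands in the middle of its top; the black knob starts pushed over it.
- black_knob: Ribbed black volume knob with a white pointer line, round, 32 mm across and 20 mm high, about 25 g, origin at the centre of its underside, z up. It sits loosely over the test panel's shaft (its hollow is 15 mm wide and 14 mm deep, open below), its underside on the panel top 16 mm above the counter; it lifts off straight up.
- red_cover: Red plastic battery cover of a remote control, a flat slab 58 (x) x 34 (y) x 10 mm thick, with a 4 mm tongue beyond its -x end that cannot be felt; about 25 g. Origin at the centre of its underside, z up; lies flat on the counter.
- antenna_tip: Chrome antenna tip lying flat, 56 mm long in x: a 16 mm square lug at the -x end, a 12 mm thick round rod between (x = -12 to +18 mm, its axis 8 mm above the underside), a 16 mm thick button head at the +x end with a flat below, so it does not roll; about 40 g. Origin midway along it at the level of its underside, z up; grip the rod across y at the origin.
- grey_core: Dark grey ceramic transformer core, a rectangular frame with two windows, 44 (x) x 32 (y) x 16 mm high, about 70 g. Origin at the centre of its underside, z up; lies flat on the counter.
- brass_terminal: Brass screw terminal, a block 40 (x) x 20 (y) x 16 mm high with two screw heads 4 mm higher on top, about 80 g. Origin at the centre of its underside, z up; stands on the counter with the screws up.
- ivory_knob: Ivory volume knob with a black pointer line, the same shape as the black one, standing loose on the counter; not wanted, to be left alone. Origin at the centre of its underside.
- green_cover: Green plastic battery cover, the same shape as the red one, lying loose on the counter; not wanted, to be left alone. Origin at the centre of its underside.

How it is judged:
At the end, for the whole second after the job is handed in: Blue tray: one of black knob, red cover, antenna tip in each pocket; yellow tray: one of grey core, brass terminal in each. Each part's centre inside its pocket, underside less than 8 mm above the tray's underside (floor at 3 mm), upright within 0.15 rad, at rest (under 0.02 m/s) (x of black_knob in the frame of blue_tray between -0.048 and 0.048 m and z of each of black_knob, red_cover, antenna_tip in the frame of blue_tray below 0.008 m and angle between each of black_knob, red_cover, antenna_tip, grey_core, brass_terminal's own z axis and vertical below 0.15 rad and linear speed of each of black_knob, red_cover, antenna_tip, grey_core, brass_terminal below 0.02 m/s and x of red_cover in the frame of blue_tray between -0.048 and 0.048 m and x of antenna_tip in the frame of blue_tray between -0.048 and 0.048 m and (y of black_knob in the frame of blue_tray between -0.12 and -0.042 m or y of red_cover in the frame of blue_tray between -0.12 and -0.042 m or y of antenna_tip in the frame of blue_tray between -0.12 and -0.042 m) and (y of black_knob in the frame of blue_tray between -0.039 and 0.039 m or y of red_cover in the frame of blue_tray between -0.039 and 0.039 m or y of antenna_tip in the frame of blue_tray between -0.039 and 0.039 m) and (y of black_knob in the frame of blue_tray between 0.042 and 0.12 m or y of red_cover in the frame of blue_tray between 0.042 and 0.12 m or y of antenna_tip in the frame of blue_tray between 0.042 and 0.12 m) and x of grey_core in the frame of yellow_tray between -0.048 and 0.048 m and z of each of grey_core, brass_terminal in the frame of yellow_tray below 0.008 m and x of brass_terminal in the frame of yellow_tray between -0.048 and 0.048 m and (y of grey_core in the frame of yellow_tray between -0.0795 and -0.0015 m or y of brass_terminal in the frame of yellow_tray between -0.0795 and -0.0015 m) and (y of grey_core in the frame of yellow_tray between 0.0015 and 0.0795 m or y of brass_terminal in the frame of yellow_tray between 0.0015 and 0.0795 m)); the robot touches nothing.
It fails at once if the ivory knob or the green battery cover is moved by more than 25 mm (distance of any of ivory_knob, green_cover from where it was at the start of the episode above 0.025 m).
It fails at once if a part is dropped or thrown: it moves at over 0.8 m/s (a fall of some 33 mm) with no finger on it ((linear speed of black_knob above 0.8 m/s and contact force between the fingers and black_knob below 0.01 N) or (linear speed of red_cover above 0.8 m/s and contact force between the fingers and red_cover below 0.01 N) or (linear speed of antenna_tip above 0.8 m/s and contact force between the fingers and antenna_tip below 0.01 N) or (linear speed of grey_core above 0.8 m/s and contact force between the fingers and grey_core below 0.01 N) or (linear speed of brass_terminal above 0.8 m/s and contact force between the fingers and brass_terminal below 0.01 N)).
It also fails if it takes over 123 s, if anything falls off the work surface, if the arm or the gripper's body presses on something with over 40 N, if the wrist force passes 120 N, or if a joint passes its speed limit or range.

## Working session

There is one attempt and no reset: what is moved stays moved. The work goes in short steps, Python scripts to look and compute and a tool call to move; the robot and the scene stay as the last step left them, time stands still between calls to the robot, and variables do not carry over. Pictures are saved under pics/ and viewed, at most 14 in all, crops included, and the job is handed in when it is done.

Besides the shell and the picture viewer there is one more tool, called after "Request:" in YAML: its name, and indented under it one key for each argument. servo_tool: Moves the arm, as the interface text tells. Its arguments: {"type":"object","properties":{"plan":{"type":"string"},"grip":{"type":"number"},"grip_force":{"type":"number"}},"required":["plan"]}

```bash
mkdir -p pics; ls; python3 - <<'E'
from plant import status, eyes, robot
import cv2,numpy as np
s=status.read_state()
print({k:np.round(v,4).tolist() for k,v in s.items()})
for n in ("scene","side","wrist"):
    d=eyes.read_camera(n); cv2.imwrite(f"pics/{n}0.png",d["image"])
    print(n,d["fovy"],d["cx"],d["cy"]);print(np.round(d.get("world_from_camera",d.get("hand_eye")),4).tolist(),[k for k in d])
E
```

```text
pics
{'t': 0.0, 'q': [1.0766, 0.1311, 1.4893, 0.0, 1.523, -0.0854], 'dq': [0.0007, -0.0005, 0.0005, -0.0004, -0.0001, 0.0005], 'joint_torque': [0.0005, -55.9862, -49.1744, 0.0766, 0.0358, -0.0001], 'tool_pos': [0.2382, 0.5501, 0.2346], 'orientation': [-0.6375, -3.0757, 0.0027], 'force': [-0.3644, -0.477, -0.5773], 'wrist_torque': [-0.0064, -0.0019, -0.0253], 'gripper_force': 0.0, 'opening': 0.0931}
scene 49.5557709595421 256.35996450454746 193.29485138649122
[[-0.3639, 0.5965, -0.7154, 1.249], [0.9312, 0.2154, -0.2941, 0.2959], [-0.0213, -0.7732, -0.6338, 0.6784], [0.0, 0.0, 0.0, 1.0]] ['image', 'fovy', 'cx', 'cy', 'world_from_camera']
side 51.871123535649964 259.20621336441906 189.61026921814516
[[0.9027, -0.2287, 0.3644, 0.1838], [-0.4298, -0.5172, 0.7401, -0.7447], [0.0191, -0.8247, -0.5652, 0.6027], [0.0, 0.0, 0.0, 1.0]] ['image', 'fovy', 'cx', 'cy', 'world_from_camera']
wrist 66.25549790098664 252.01950879073536 194.2512878690854
[[-0.0004, -0.9678, -0.2516, 0.0687], [1.0, -0.0007, 0.001, -0.0004], [-0.0011, -0.2516, 0.9678, -0.1486], [0.0, 0.0, 0.0, 1.0]] ['image', 'fovy', 'cx', 'cy', 'hand_eye']
```

View pics/scene0.png

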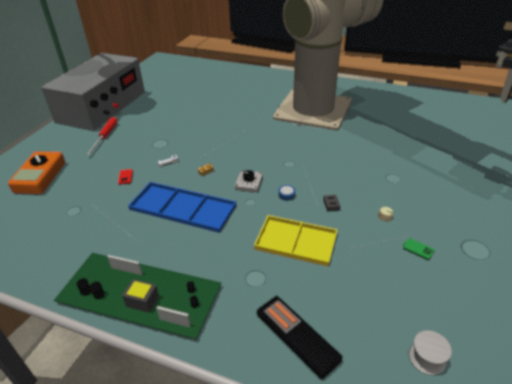

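View pics/side0.png

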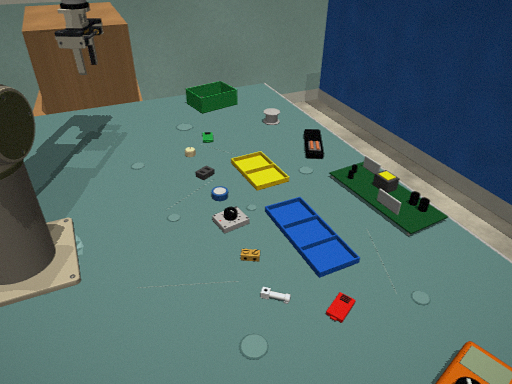

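View pics/wrist0.png

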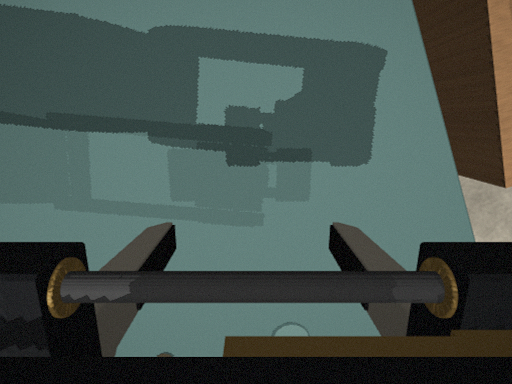

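The scene view shows the red cover (125,177), antenna tip (168,160), terminal (206,169), panel and knob (249,178), core (332,202), ivory knob (386,213) and green cover (418,248). The side view shows the same parts at (341,306), (275,295), (250,255), (231,214), (205,172), (190,152) and (208,137). The wrist camera sees only counter and fingers (tips near (160,235) and (345,235)). Next I'll triangulate.

```bash
cat > h.py <<'E'
from plant import status, eyes
import cv2, numpy as np
from scipy.spatial.transform import Rotation as R
def cam(n):
    s=status.read_state(); d=eyes.read_camera(n); d["f"]=192/np.tan(np.radians(d["fovy"]/2))
    if n=="wrist":
        T=np.eye(4); T[:3,:3]=R.from_rotvec(s["orientation"]).as_matrix(); T[:3,3]=s["tool_pos"]
        d["world_from_camera"]=T@d["hand_eye"]
    return d
def ray(d,p):
    W=d["world_from_camera"]; v=W[:3,:3]@np.array([(p[0]-d["cx"])/d["f"],(p[1]-d["cy"])/d["f"],1]); return W[:3,3],v/np.linalg.norm(v)
def plane(d,p,z):
    o,v=ray(d,p); return o+v*(z-o[2])/v[2]
def tri(d1,p1,d2,p2):
    o1,v1=ray(d1,p1);o2,v2=ray(d2,p2)
    k=np.linalg.lstsq(np.c_[v1,-v2],o2-o1,rcond=None)[0]
    a,b=o1+k[0]*v1,o2+k[1]*v2; return (a+b)/2,np.linalg.norm(a-b)
def project(d,P):
    c=np.linalg.inv(d["world_from_camera"])@np.r_[P,1]; return c[:2]/c[2]*d["f"]+[d["cx"],d["cy"]]
def bgmask(img,thr=45):
    b=cv2.medianBlur(img,3).astype(int); m=np.median(img.reshape(-1,3),axis=0)
    r=b/ (b.sum(2,keepdims=True)+1); return ((np.abs(b-m).sum(2)>thr)).astype(np.uint8)
def blob(mask,p,maxd=12):
    n,l,st,c=cv2.connectedComponentsWithStats(mask)
    best=min((i for i in range(1,n) if st[i,4]>8),key=lambda i:np.min(np.hypot(*(np.argwhere(l==i)[:,::-1]-p).T)))
    return (l==best).astype(np.uint8),c[best],st[best]
def quad(mask):
    c=max(cv2.findContours(mask,cv2.RETR_EXTERNAL,cv2.CHAIN_APPROX_NONE)[0],key=cv2.contourArea)
    h=cv2.convexHull(c)
    for e in np.arange(1,15,.5):
        q=cv2.approxPolyDP(h,e,True)
        if len(q)<=4: return q[:,0].astype(float)
def hsv(img,lo,hi): return cv2.inRange(cv2.cvtColor(img,cv2.COLOR_BGR2HSV),np.array(lo),np.array(hi))//255
E
python3 - <<'E'
from h import *
S,D=cam("scene"),cam("side")
P=dict(red=((125,177),(341,306)),ant=((168,160),(275,295)),brass=((206,169),(250,255)),knob=((249,176),(231,213)),core=((332,202),(205,172)),ivory=((386,213),(190,152)),green=((418,248),(208,137)),decoy=((287,192),(220,193)))
for k,(a,b) in P.items():
    o=[]
    for d,p in((S,a),(D,b)):
        w=d["image"][p[1]-25:p[1]+26,p[0]-25:p[0]+26]
        mk=bgmask(w,60)
        if k=="knob": mk=(w.max(2)<60).astype(np.uint8)
        m,c,st=blob(mk,(25,25)); o.append(c+np.array(p)-25); a_=st[4]; print(k,np.round(o[-1],1),a_,end=' ')
    X,e=tri(S,o[0],D,o[1]); print(np.round(X,4),round(e,4))
for k,lo,hi in(("blue",(105,150,60),(130,255,255)),("yellow",(22,150,80),(35,255,255))):
  for d,p in((S,(183,206) if k=="blue" else (297,240)),(D,(310,235) if k=="blue" else (260,170))):
    m=hsv(d["image"],lo,hi); m=cv2.morphologyEx(m,cv2.MORPH_CLOSE,np.ones((3,3)))
    m,c,st=blob(m,p); q=quad(m)
    W=np.array([plane(d,x,.015)[:2] for x in q]); print(k,q.tolist(),np.round(W,3).tolist(),"c",np.round(W.mean(0),4), "sides",np.round(np.hypot(*(np.roll(W,-1,0)-W).T),3))
E
```

```text
red [125.  176.5] 228 red [340.1 307.2] 553 [ 0.5416 -0.3772  0.0049] 0.004
ant [167.3 160. ] 97 ant [275.4 294.3] 209 [ 0.442  -0.3038  0.0112] 0.003
brass [205.3 169.6] 141 brass [249.9 254.8] 227 [ 0.4431 -0.1835  0.0085] 0.0033
knob [248.7 175.9] 84 knob [229.9 213.4] 144 [ 0.4502 -0.0517  0.0251] 0.0026
core [331.2 203.1] 252 core [204.6 172.5] 196 [0.4631 0.1724 0.0076] 0.0029
ivory [385.6 213.1] 166 ivory [189.8 151.6] 94 [0.4595 0.3016 0.0108] 0.0012
green [418.1 249.1] 403 green [207.5 137. ] 112 [0.5454 0.3841 0.0045] 0.0023
decoy [286.6 193.7] 203 decoy [219.4 193.8] 204 [0.4646 0.058  0.0071] 0.0034
blue [[129.0, 206.0], [150.0, 183.0], [235.0, 202.0], [219.0, 230.0]] [[0.652, -0.288], [0.555, -0.289], [0.549, -0.049], [0.652, -0.044]] c [ 0.6022 -0.1675] sides [0.097 0.24  0.103 0.244]
blue [[265.0, 206.0], [300.0, 197.0], [358.0, 262.0], [319.0, 277.0]] [[0.545, -0.046], [0.644, -0.048], [0.637, -0.301], [0.539, -0.302]] c [ 0.5912 -0.1742] sides [0.099 0.253 0.097 0.257]
yellow [[267.0, 217.0], [335.0, 230.0], [327.0, 264.0], [256.0, 248.0]] [[0.574, 0.044], [0.562, 0.203], [0.666, 0.21], [0.675, 0.055]] c [0.619  0.1281] sides [0.16  0.104 0.155 0.102]
yellow [[232.0, 158.0], [260.0, 151.0], [288.0, 180.0], [256.0, 189.0]] [[0.56, 0.208], [0.655, 0.213], [0.655, 0.035], [0.556, 0.031]] c [0.6065 0.1218] sides [0.095 0.178 0.099 0.177]
```

```bash
cat > go.py <<'E'
import sys
from h import *
# go.py x y z [yaw of tool y-axis in world, deg, mod 180]
s=status.read_state(); M=R.from_rotvec(s["orientation"]).as_matrix(); p=np.array(s["tool_pos"])
a=[float(v) for v in sys.argv[1:]]
print("tool",np.round(p,4),"axes x",np.round(M[:,0],3),"y",np.round(M[:,1],3),"z",np.round(M[:,2],3),"q",np.round(s["q"],2),"t",round(s["t"],2),"open",round(s["opening"],4))
if a: print("shift",np.round(M.T@(np.array(a[:3])-p),4))
if len(a)>3:
    y=np.degrees(np.arctan2(M[1,1],M[0,1])); d=(a[3]-y+90)%180-90
    print("tool y yaw",round(y,1),"turn about tool z",round(-d,1))
E
python3 go.py 0.46 0.17 0.2 90
```

```text
tool [0.2384 0.5503 0.2351] axes x [-0.918  0.398  0.   ] y [ 0.398  0.918 -0.001] z [-0.    -0.001 -1.   ] q [ 1.08  0.13  1.49 -0.    1.52 -0.09] t 0.25 open 0.0929
shift [-0.3546 -0.2609  0.0353]
tool y yaw 66.6 turn about tool z -23.4
```

Request:
servo_tool:
  plan: "-0.035 -0.03 0 -3;-0.07 -0.06 0.005 -6;-0.11 -0.09 0.01 -10;-0.15 -0.12 0.01 -14;-0.2 -0.16 0.01 -18;-0.24 -0.19 0.01 -23.4;-0.29 -0.21 0.01 -23.4;-0.35 -0.23 0.01 -23.4;-0.4 -0.23 0.01 -23.4;-0.44 -0.23 0.01 -23.4;-0.44 -0.23 0.01 -23.4;-0.44 -0.23 0.01 -23.4"

```text
t: 1.25
tool_pos: [0.5455, 0.1675, 0.2257]
orientation: [0.001, 3.141, 0.0]
force: [0.4, 1.3, 0.5]
opening: 0.0929
gripper_force: 0.0
```

```bash
python3 go.py 0.56 -0.2 0.22 90; python3 -c "
from h import *
d=cam('wrist'); cv2.imwrite('pics/w1.png',d['image']); np.savez('w1.npz',**d)"
```

```text
tool [0.5455 0.1675 0.2257] axes x [-1.     0.001 -0.   ] y [0.001 1.    0.   ] z [ 0.  0. -1.] q [ 0.21  0.06  1.59  0.    1.5  -1.36] t 1.25 open 0.0929
shift [-0.0147 -0.3675  0.0056]
tool y yaw 90.0 turn about tool z -0.0
```

View pics/w1.png

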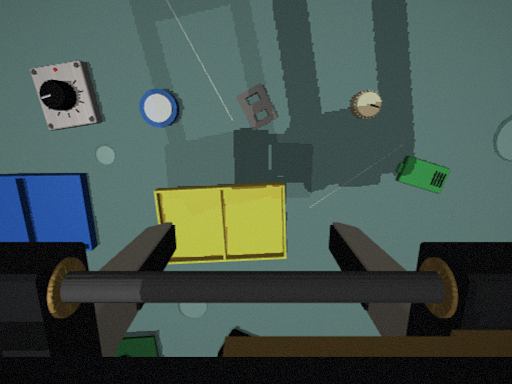

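The first wrist view shows the core at (257,106), yellow tray corners (156,190), (285,184), (287,259) and (165,263), knob (61,95) on the panel, ivory knob (367,104) and green cover (423,174). Now the other side.

Request:
servo_tool:
  plan: "0 -0.04 0 0;0 -0.08 0 0;0 -0.12 0 0;0 -0.16 0 0;0 -0.2 0 0;0 -0.24 0 0;0 -0.28 0 0;0 -0.32 0 0;0 -0.35 0 0;0 -0.37 0 0;0 -0.37 0 0;0 -0.37 0 0"

```text
t: 2.3
tool_pos: [0.5436, -0.2016, 0.2253]
orientation: [-0.004, -3.141, -0.001]
force: [0.5, 0.3, -0.5]
opening: 0.0928
gripper_force: 0.0
```

```bash
python3 go.py; python3 -c "
from h import *
d=cam('wrist'); cv2.imwrite('pics/w2.png',d['image']); np.savez('w2.npz',**d)"
```

```text
tool [ 0.5436 -0.2016  0.2253] axes x [-1.     0.003  0.001] y [0.003 1.    0.   ] z [-0.001  0.    -1.   ] q [-0.44  0.08  1.56  0.    1.5  -2.01] t 2.3 open 0.0928
```

View pics/w2.png

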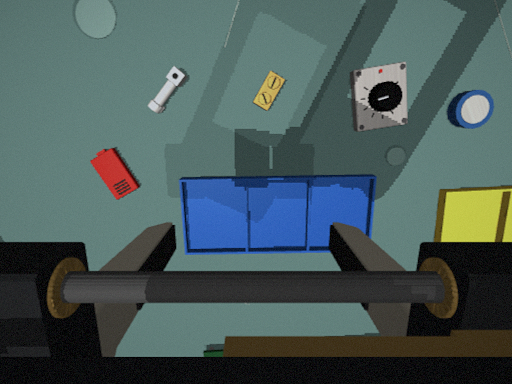

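The second wrist view shows the red cover (115,173), antenna (168,88) with its square lug at (176,75), brass terminal (269,90), knob (383,97) on the panel and blue tray corners (181,178), (375,176), (372,250) and (186,252). Now I'll measure.

```bash
cat > meas.py <<'E'
from h import *
def rect(d,m,z,name):
    c=max(cv2.findContours(m,cv2.RETR_EXTERNAL,cv2.CHAIN_APPROX_NONE)[0],key=cv2.contourArea)[:,0]
    W=np.array([plane(d,p,z)[:2] for p in c]); r=cv2.minAreaRect((W*1e3).astype(np.float32))
    (cx,cy),(w,h),a=r
    if w<h: w,h,a=h,w,a+90
    print(name,"centre",round(cx,1),round(cy,1),"size",round(w,1),round(h,1),"long-axis yaw",round((a+90)%180-90,1)); return cx,cy
def win(d,m,p,r):
    o=np.zeros_like(m); o[p[1]-r:p[1]+r,p[0]-r:p[0]+r]=m[p[1]-r:p[1]+r,p[0]-r:p[0]+r]; return blob(o,p)
E
cat > m1.py <<'E'
from meas import *
w1,w2=[{k:v[()] for k,v in np.load(f).items()} for f in("w1.npz","w2.npz")]
I1,I2=w1["image"],w2["image"]
S,D=cam("scene"),cam("side")
red=lambda I:hsv(I,(0,120,60),(10,255,255))|hsv(I,(170,120,60),(180,255,255))
m,c,_=win(w2,red(I2),(115,173),45); rect(w2,m,.01,"red")
m,c,_=win(w2,(hsv(I2,(0,0,120),(180,45,255))|hsv(I2,(0,0,185),(180,255,255))),(168,88),38); rect(w2,m,.012,"ant"); print(m.sum())
m,c,_=win(w2,hsv(I2,(15,110,40),(35,255,255)),(269,90),38); rect(w2,m,.016,"brass"); print(c,m.sum())
cs=[]
for d,p in((w1,(61,95)),(w2,(383,97))):
    m,c,_=win(d,(d["image"].max(2)<70).astype(np.uint8),p,25); m=cv2.morphologyEx(m,cv2.MORPH_OPEN,cv2.getStructuringElement(2,(7,7)));rect(d,m,.036,"knob"); cs.append(np.argwhere(m)[:,::-1].mean(0))
print("knob tri",tri(w1,cs[0],w2,cs[1]))
m,c,_=win(w1,(np.ptp(I1.astype(int),axis=2)<22).astype(np.uint8)&(I1.max(2)<130).astype(np.uint8),(257,106),30); rect(w1,m,.016,"core"); print(c,m.sum())
for d,lo,hi,p,n in((w2,(105,120,40),(130,255,255),(280,212),"blue"),(w1,(22,120,60),(35,255,255),(190,225),"yellow")):
    m=cv2.morphologyEx(hsv(d["image"],lo,hi),cv2.MORPH_CLOSE,np.ones((5,5))); m,c,_=blob(m,p); q=quad(m)
    print(n,q.tolist(),np.round([plane(d,x,.015)[:2] for x in q],4).tolist()); rect(d,m,.015,n)
E
python3 m1.py
```

```text
red centre 540.6 -374.9 size 60.8 36.0 long-axis yaw 28.8
ant centre 442.7 -303.4 size 56.9 16.8 long-axis yaw -40.6
579
brass centre 444.5 -182.6 size 39.9 19.8 long-axis yaw -30.3
[268.55921053  90.34046053] 608
knob centre 452.4 -44.4 size 38.7 30.5 long-axis yaw 85.3
knob centre 452.4 -56.3 size 34.9 30.6 long-axis yaw -83.2
knob tri (array([ 0.45151143, -0.05125482,  0.02430759]), np.float64(0.0001924358426465988))
core centre 467.0 176.3 size 63.4 59.6 long-axis yaw 89.9
[256.30381679 111.51832061] 1310
blue [[376.0, 177.0], [370.0, 238.0], [185.0, 254.0], [183.0, 177.0]] [[0.5464, -0.0478], [0.6279, -0.0473], [0.6498, -0.2913], [0.5456, -0.2875]]
blue centre 596.4 -169.7 size 246.3 104.8 long-axis yaw -89.2
yellow [[284.0, 184.0], [285.0, 258.0], [167.0, 263.0], [156.0, 189.0]] [[0.5571, 0.2072], [0.6585, 0.2112], [0.6655, 0.0529], [0.5633, 0.0466]]
yellow centre 610.5 127.9 size 164.8 105.1 long-axis yaw -87.1
```

Request:
servo_tool:
  plan: "0.03 0.005 0.02 7;0.06 0.01 0.05 14;0.085 0.015 0.075 21;0.099 0.019 0.095 28;0.099 0.019 0.105 30;0.099 0.019 0.105 30;0.099 0.019 0.105 30;0.099 0.019 0.105 30"
  grip: 0.0

```text
t: 3.12
tool_pos: [0.4462, -0.1816, 0.1221]
orientation: [0.809, 3.033, -0.001]
force: [0.6, -0.4, 0.1]
opening: 0.0477
gripper_force: 0.0
```

```bash
cat > look.py <<'E'
import sys
from meas import *
# look.py name x y z : close look with wrist cam, measure rect of part near world point
n=sys.argv[1]; P=np.array([float(v) for v in sys.argv[2:5]])
d=cam("wrist"); I=d["image"]; p=np.round(project(d,P)).astype(int); print("pix",p)
t=dict(brass=hsv(I,(15,110,40),(35,255,255)),red=hsv(I,(0,120,60),(10,255,255))|hsv(I,(170,120,60),(180,255,255)),
 ant=hsv(I,(0,0,110),(180,45,255))|hsv(I,(0,0,185),(180,255,255)),core=((np.ptp(I.astype(int),axis=2)<16)&(I.max(2)<110)).astype(np.uint8),knob=(I.max(2)<60).astype(np.uint8))[n]
m,c,_=win(d,t,p,75)
if len(sys.argv)>5: cv2.imwrite(sys.argv[5],np.hstack([I[max(0,p[1]-100):p[1]+100,max(0,p[0]-100):p[0]+100],cv2.cvtColor(m*255,8)[max(0,p[1]-100):p[1]+100,max(0,p[0]-100):p[0]+100]]))
rect(d,m,P[2],n); print(c,m.sum(),"pose",np.round(status.read_state()["tool_pos"],4))
E
python3 look.py brass 0.4445 -0.1826 0.016; python3 go.py 0.4445 -0.1826 0.02 59.7
```

```text
pix [250 196]
brass centre 442.6 -181.8 size 40.8 19.4 long-axis yaw -30.5
[249.8990333  192.94199785] 931 pose [ 0.4464 -0.1819  0.1223]
tool [ 0.4464 -0.1819  0.1223] axes x [-0.867  0.498 -0.003] y [0.498 0.867 0.   ] z [ 0.002 -0.001 -1.   ] q [-0.49 -0.11  1.94  0.    1.31 -1.54] t 3.17 open 0.0469
shift [ 0.0016 -0.0016  0.1023]
tool y yaw 60.1 turn about tool z 0.4
```

Request:
servo_tool:
  plan: "0.003 -0.0017 0.035 0;0.003 -0.0017 0.07 0;0.003 -0.0017 0.09 0;0.003 -0.0017 0.101 0;0.003 -0.0017 0.101 0;0.003 -0.0017 0.101 0"

```text
t: 3.67
tool_pos: [0.4426, -0.1821, 0.0205]
orientation: [0.812, 3.034, -0.0]
force: [0.3, -0.1, -0.6]
opening: 0.0465
gripper_force: 0.0
```

Request:
servo_tool:
  plan: "0 0 0 0;0 0 0 0;0 0 0 0;0 0 0 0;0 0 0 0;0 0 0 0;0 0 -0.01 0;0 0 -0.03 0;0 0 -0.06 0;0 0 -0.06 0"
  grip: 1
  grip_force: 20

```text
t: 4.5
tool_pos: [0.4445, -0.1833, 0.0855]
orientation: [0.812, 3.027, -0.003]
force: [1.0, -0.2, 0.8]
opening: 0.0198
gripper_force: 20.0
```

```bash
python3 go.py 0.609 0.168 0.08 2.5
```

```text
tool [ 0.4445 -0.1833  0.0855] axes x [-0.866  0.5   -0.007] y [0.5   0.866 0.   ] z [ 0.006 -0.004 -1.   ] q [-0.5  -0.07  1.98 -0.    1.23 -1.54] t 4.5 open 0.0198
shift [0.0333 0.3865 0.0053]
tool y yaw 60.0 turn about tool z 57.5
```

Request:
servo_tool:
  plan: "0.001 0.02 -0.005 4;0.004 0.055 -0.005 10;0.007 0.093 -0.005 16;0.01 0.131 -0.005 22;0.013 0.169 -0.005 28;0.017 0.207 -0.005 34;0.02 0.245 -0.005 40;0.024 0.283 -0.005 46;0.028 0.32 -0.005 52;0.031 0.355 -0.005 57.5;0.033 0.386 -0.005 57.5;0.033 0.386 0 57.5"

```text
t: 5.5
tool_pos: [0.6082, 0.1744, 0.081]
orientation: [2.169, 2.272, 0.006]
force: [1.8, 0.2, -0.7]
opening: 0.02
gripper_force: 20.0
```

Request:
servo_tool:
  plan: "0 0 0 0;0 0 0 0"

```text
t: 5.67
tool_pos: [0.6052, 0.1687, 0.0788]
orientation: [-2.171, -2.269, 0.003]
force: [0.2, -1.2, -0.8]
opening: 0.02
gripper_force: 20.0
```

```bash
python3 go.py 0.609 0.168 0.0245 2.5;  python3 -c "
from h import *
d=cam('wrist'); cv2.imwrite('pics/w3.png',d['image'])"
```

```text
tool [0.6052 0.1687 0.0788] axes x [-0.044  0.999 -0.001] y [ 0.999  0.044 -0.002] z [-0.002 -0.001 -1.   ] q [ 0.19  0.33  1.55 -0.    1.26  0.15] t 5.67 open 0.02
shift [-0.0008  0.0039  0.0543]
tool y yaw 2.5 turn about tool z 0.0
```

View pics/w3.png

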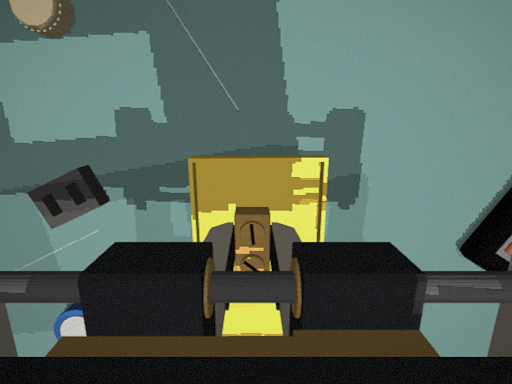

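The view shows the terminal held level at (252,240), centred across the far yellow pocket, with the core at (65,195). I'll lower it.

Request:
servo_tool:
  plan: "0 0.004 0.02 0;0 0.004 0.035 0;0 0.004 0.046 0;0 0.004 0.051 0;0 0.004 0.054 0;0 0.004 0.054 0;0 0.004 0.054 0"

```text
t: 6.3
tool_pos: [0.6105, 0.169, 0.0264]
orientation: [2.173, 2.268, 0.001]
force: [-0.2, 0.8, 0.0]
opening: 0.0197
gripper_force: 20.0
```

Request:
servo_tool:
  plan: "0 0 0 0;0 0 0 0;0 0 0 0;0 0 -0.01 0;0 0 -0.04 0;0 0 -0.08 0;0 0 -0.09 0;0 0 -0.09 0;0 0 -0.09 0"
  grip: 0.3

```text
t: 7.05
tool_pos: [0.6113, 0.1695, 0.1178]
orientation: [2.171, 2.268, 0.005]
force: [0.5, -0.3, 0.2]
opening: 0.0326
gripper_force: 0.0
```

```bash
python3 look.py core 0.465 0.174 0.016 pics/core1.png; python3 look.py brass 0.609 0.168 0.019; python3 go.py 0.465 0.174 0.1
```

```text
pix [ 83 187]
core centre 468.4 174.8 size 52.4 32.2 long-axis yaw 27.4
[ 87.16518484 185.85353299] 2137 pose [0.6101 0.1692 0.1159]
pix [250 201]
brass centre 610.6 156.4 size 110.3 100.7 long-axis yaw -87.6
[251.46949978 201.64409031] 11295 pose [0.6093 0.169  0.1147]
tool [0.6093 0.169  0.1147] axes x [-0.043  0.999 -0.   ] y [ 0.999  0.043 -0.002] z [-0.002 -0.    -1.   ] q [ 0.19  0.3   1.52 -0.    1.32  0.15] t 7.15 open 0.0323
shift [ 0.0112 -0.1439  0.0149]
```

View pics/core1.png

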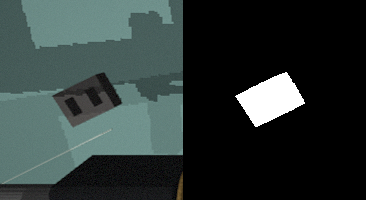

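The crop shows the core at (87,186), lying at about 27° yaw, with its right side wall included in the mask. I'll hover over it.

Request:
servo_tool:
  plan: "0.002 -0.03 0 7;0.004 -0.06 0 14;0.006 -0.09 0 21;0.009 -0.12 0 28;0.011 -0.142 0 35;0.011 -0.142 0 42;0.011 -0.142 0 49;0.011 -0.142 0 56;0.011 -0.142 0 63;0.011 -0.142 0 65.5;0.011 -0.142 0 65.5;0.011 -0.142 0 65.5"
  grip: -0.25

```text
t: 8.15
tool_pos: [0.4668, 0.1738, 0.1143]
orientation: [3.054, 0.736, -0.004]
force: [-0.9, 0.1, -0.0]
opening: 0.058
gripper_force: 0.0
```

```bash
python3 look.py core 0.465 0.174 0.016; python3 go.py 0.465 0.174 0.02 -63
```

```text
pix [250 202]
core centre 467.0 173.3 size 48.5 36.3 long-axis yaw 28.9
[251.29126731 200.34664537] 1878 pose [0.467  0.1738 0.1145]
tool [0.467  0.1738 0.1145] axes x [ 0.89   0.456 -0.002] y [ 0.456 -0.89  -0.   ] z [-0.002 -0.001 -1.   ] q [ 0.25 -0.05  1.9  -0.    1.29  1.35] t 8.2 open 0.0581
shift [-0.0015 -0.001   0.0945]
tool y yaw -62.9 turn about tool z 0.1
```

Request:
servo_tool:
  plan: "-0.001 0 0.035 -1;-0.001 0 0.065 -1;-0.001 0 0.085 -1;-0.001 0 0.093 -1;-0.001 0 0.093 -1;-0.001 0 0.093 -1"

```text
t: 8.7
tool_pos: [0.4669, 0.1736, 0.0229]
orientation: [3.048, 0.76, -0.001]
force: [0.3, 0.8, -0.1]
opening: 0.058
gripper_force: 0.0
```

Request:
servo_tool:
  plan: "0 0 0 0;0 0 0 0;0 0 0 0;0 0 0 0;0 0 0 0;0 0 0 0;0 0 -0.01 0;0 0 -0.03 0;0 0 -0.06 0;0 0 -0.06 0"
  grip: 1
  grip_force: 20

```text
t: 9.53
tool_pos: [0.4701, 0.1744, 0.0886]
orientation: [-3.048, -0.76, -0.012]
force: [0.8, 0.0, 0.8]
opening: 0.0318
gripper_force: 20.0
```

```bash
python3 go.py 0.613 0.0875 0.08 2.5
```

```text
tool [0.4701 0.1744 0.0886] axes x [0.883 0.469 0.007] y [ 0.469 -0.883  0.002] z [ 0.007  0.002 -1.   ] q [ 0.25 -0.02  1.92 -0.    1.23  1.34] t 9.53 open 0.0318
shift [0.0853 0.1438 0.0095]
tool y yaw -62.0 turn about tool z -64.5
```

Request:
servo_tool:
  plan: "0.01 0.02 0 -7;0.025 0.045 0 -14;0.04 0.07 0 -21;0.055 0.095 0 -28;0.07 0.12 0 -35;0.085 0.144 0 -42;0.085 0.144 0 -49;0.085 0.144 0 -56;0.085 0.144 0 -63;0.085 0.144 0 -64.5;0.085 0.144 0 -64.5;0.085 0.144 0 -64.5"

```text
t: 10.53
tool_pos: [0.6094, 0.0862, 0.0827]
orientation: [-2.175, -2.267, 0.0]
force: [-0.5, 0.0, -1.5]
opening: 0.0317
gripper_force: 20.0
```

```bash
python3 go.py 0.613 0.0875 0.0255 2.5
```

```text
tool [0.6094 0.0862 0.0827] axes x [-0.042  0.999 -0.   ] y [ 0.999  0.042 -0.   ] z [-0. -0. -1.] q [ 0.06  0.29  1.59 -0.    1.26  0.02] t 10.53 open 0.0317
shift [0.0011 0.0037 0.0572]
tool y yaw 2.4 turn about tool z -0.1
```

Request:
servo_tool:
  plan: "0.001 0.003 0.02 0;0.001 0.003 0.038 0;0.001 0.003 0.049 0;0.001 0.003 0.054 0;0.001 0.003 0.057 0;0.001 0.003 0.057 0;0.001 0.003 0.057 0"

```text
t: 11.12
tool_pos: [0.6128, 0.0875, 0.0264]
orientation: [2.173, 2.268, 0.001]
force: [-0.6, -0.5, -0.8]
opening: 0.0321
gripper_force: 20.0
```

Request:
servo_tool:
  plan: "0 0 0 0;0 0 0 0;0 0 0 0;0 0 -0.01 0;0 0 -0.04 0;0 0 -0.08 0;0 0 -0.12 0;0 0 -0.12 0;0 0 -0.12 0"
  grip: 0.05

```text
t: 11.87
tool_pos: [0.6153, 0.0876, 0.1509]
orientation: [2.169, 2.265, 0.01]
force: [-0.1, -0.5, 0.1]
opening: 0.0441
gripper_force: 0.0
```

```bash
python3 go.py 0.4515 -0.0513 0.15 0;  python3 -c "
from h import *
d=cam('wrist'); cv2.imwrite('pics/w4.png',d['image'])"
```

```text
tool [0.6153 0.0876 0.1509] axes x [-0.043  0.999  0.   ] y [0.999 0.043 0.008] z [ 0.008  0.    -1.   ] q [0.06 0.23 1.53 0.   1.37 0.02] t 11.87 open 0.0441
shift [-0.1317 -0.1697 -0.0005]
tool y yaw 2.5 turn about tool z 2.5
```

View pics/w4.png

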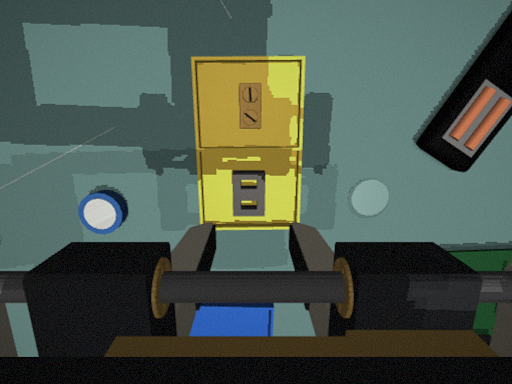

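Both yellow pockets are filled, with the terminal at (250,105) and the core at (249,193), both flat. Next is the black knob.

Request:
servo_tool:
  plan: "-0.02 -0.025 0 1;-0.045 -0.055 0 2.5;-0.07 -0.085 0 2.5;-0.095 -0.115 0 2.5;-0.12 -0.145 0 2.5;-0.131 -0.168 0 2.5;-0.131 -0.168 0.01 2.5;-0.131 -0.168 0.02 2.5;-0.131 -0.168 0.02 2.5;-0.131 -0.168 0.02 2.5"
  grip: -0.25

```text
t: 12.75
tool_pos: [0.4496, -0.05, 0.1241]
orientation: [-2.219, -2.22, 0.002]
force: [-0.6, -0.2, 0.1]
opening: 0.0581
gripper_force: 0.0
```

```bash
python3 look.py knob 0.4515 -0.0513 0.034 pics/knob1.png; python3 go.py 0.4515 -0.0513 0.04 0
```

```text
pix [254 204]
knob centre 451.7 -49.4 size 33.3 30.5 long-axis yaw 78.1
[253.9472196  200.98774741] 1061 pose [ 0.4502 -0.05    0.1248]
tool [ 0.4502 -0.05    0.1248] axes x [-0.001  1.     0.001] y [ 1.     0.001 -0.002] z [-0.002  0.001 -1.   ] q [-0.22 -0.19  2.01  0.    1.33 -0.22] t 12.8 open 0.0581
shift [-0.0013  0.0014  0.0848]
tool y yaw 0.0 turn about tool z 0.0
```

View pics/knob1.png

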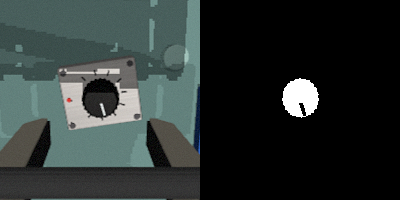

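The crop shows the knob round at (100,99) on the panel, between the open fingers.

Request:
servo_tool:
  plan: "-0.001 0.001 0.035 0;-0.001 0.001 0.065 0;-0.001 0.001 0.08 0;-0.001 0.001 0.087 0;-0.001 0.001 0.087 0;-0.001 0.001 0.087 0"

```text
t: 13.3
tool_pos: [0.4519, -0.0515, 0.0392]
orientation: [2.221, 2.222, 0.0]
force: [-0.6, 0.1, 0.4]
opening: 0.0581
gripper_force: 0.0
```

Request:
servo_tool:
  plan: "0 0 0 0;0 0 0 0;0 0 0 0;0 0 0 0;0 0 0 0;0 0 0 0;0 0 -0.008 0;0 0 -0.02 0;0 0 -0.04 0;0 0 -0.05 0;0 0 -0.05 0"
  grip: 1
  grip_force: 15

```text
t: 14.22
tool_pos: [0.4532, -0.0522, 0.0916]
orientation: [2.219, 2.218, 0.004]
force: [0.9, 0.2, 0.8]
opening: 0.0319
gripper_force: 15.0
```

```bash
python3 go.py 0.597 -0.088 0.085 0
```

```text
tool [ 0.4532 -0.0522  0.0916] axes x [ 0.     1.    -0.001] y [ 1.    -0.     0.005] z [ 0.005 -0.001 -1.   ] q [-0.23 -0.15  2.04 -0.    1.25 -0.23] t 14.22 open 0.0319
shift [-0.0357  0.1437  0.0073]
tool y yaw -0.0 turn about tool z -0.0
```

Request:
servo_tool:
  plan: "-0.006 0.02 0 0;-0.012 0.05 0 0;-0.02 0.08 0 0;-0.028 0.11 0 0;-0.034 0.135 0 0;-0.036 0.144 0 0;-0.036 0.144 0 0;-0.036 0.144 0 0;-0.036 0.144 0 0"

```text
t: 14.97
tool_pos: [0.5939, -0.0874, 0.0877]
orientation: [-2.221, -2.22, 0.002]
force: [-0.0, -0.3, -0.4]
opening: 0.0318
gripper_force: 15.0
```

```bash
python3 go.py 0.597 -0.088 0.026 0
```

```text
tool [ 0.5939 -0.0874  0.0877] axes x [0. 1. 0.] y [ 1.    -0.    -0.002] z [-0.002  0.    -1.   ] q [-0.23  0.25  1.63 -0.    1.26 -0.23] t 14.97 open 0.0318
shift [-0.0006  0.0032  0.0617]
tool y yaw -0.0 turn about tool z -0.0
```

Request:
servo_tool:
  plan: "0 0.002 0.02 0;0 0.002 0.04 0;0 0.002 0.052 0;0 0.002 0.058 0;0 0.002 0.062 0;0 0.002 0.062 0;0 0.002 0.062 0"

```text
t: 15.55
tool_pos: [0.5975, -0.0878, 0.0273]
orientation: [2.221, 2.221, 0.001]
force: [0.0, -0.6, 0.1]
opening: 0.0314
gripper_force: 15.0
```

Request:
servo_tool:
  plan: "0 0 0 0;0 0 0 0;0 0 0 0;0 0 -0.01 0;0 0 -0.04 0;0 0 -0.08 0;0 0 -0.1 0;0 0 -0.1 0;0 0 -0.1 0"
  grip: 0.05

```text
t: 16.3
tool_pos: [0.5989, -0.0882, 0.1297]
orientation: [2.219, 2.218, 0.004]
force: [-0.6, 0.2, -1.1]
opening: 0.0442
gripper_force: 0.0
```

```bash
python3 go.py 0.542 -0.374 0.12 -61.2; python3 look.py knob 0.597 -0.088 0.021
```

```text
tool [ 0.5989 -0.0882  0.1297] axes x [ 0.     1.    -0.001] y [ 1.    -0.     0.005] z [ 0.005 -0.001 -1.   ] q [-0.23  0.21  1.59 -0.    1.33 -0.23] t 16.3 open 0.0442
shift [-0.2858 -0.0569  0.0097]
tool y yaw -0.0 turn about tool z 61.2
pix [249 196]
knob centre 598.7 -85.6 size 32.6 29.9 long-axis yaw 89.9
[250.18901099 193.0010989 ] 910 pose [ 0.5976 -0.0879  0.1275]
```

Knob placed. Red cover next.

Request:
servo_tool:
  plan: "-0.025 -0.005 0 7;-0.06 -0.012 0 14;-0.095 -0.02 0 21;-0.13 -0.027 0 28;-0.165 -0.034 0 35;-0.2 -0.041 0 42;-0.235 -0.048 0 49;-0.265 -0.053 0 56;-0.285 -0.056 0 61.2;-0.285 -0.056 0 61.2;-0.285 -0.056 0 61.2;-0.285 -0.056 0 61.2"
  grip: -0.3

```text
t: 17.35
tool_pos: [0.5405, -0.3715, 0.125]
orientation: [-3.04, -0.783, 0.002]
force: [-0.8, 0.1, 0.3]
opening: 0.0605
gripper_force: 0.0
```

```bash
python3 look.py red 0.542 -0.374 0.01 pics/red1.png; python3 go.py 0.542 -0.374 0.0195 -61.2
```

```text
pix [255 195]
red centre 542.5 -376.7 size 60.4 33.1 long-axis yaw 28.8
[257.46511628 195.3255814 ] 2107 pose [ 0.5409 -0.3712  0.1254]
tool [ 0.5409 -0.3712  0.1254] axes x [ 0.875  0.484 -0.001] y [ 0.484 -0.875 -0.002] z [-0.002  0.002 -1.   ] q [-0.68  0.35  1.43  0.    1.36  0.39] t 17.4 open 0.0602
shift [-0.0003  0.0032  0.1059]
tool y yaw -61.1 turn about tool z 0.1
```

View pics/red1.png

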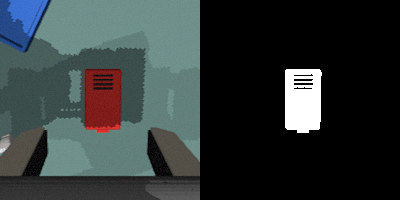

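The crop shows the red cover square to the jaws at (103,98), tongue toward the lower side.

Request:
servo_tool:
  plan: "0 0.0045 0.035 0;0 0.0045 0.07 0;0 0.0045 0.095 0;0 0.0045 0.103 0;0 0.0045 0.106 0;0 0.0045 0.106 0;0 0.0045 0.106 0"

```text
t: 17.98
tool_pos: [0.5445, -0.3769, 0.0225]
orientation: [3.041, 0.782, 0.002]
force: [0.6, -0.3, 0.2]
opening: 0.0608
gripper_force: 0.0
```

Request:
servo_tool:
  plan: "0 0 0 0;0 0 0 0;0 0 0 0;0 0 0 0;0 0 0 0;0 0 0 0;0 0 0 0;0 0 -0.01 0;0 0 -0.03 0;0 0 -0.06 0;0 0 -0.065 0;0 0 -0.065 0"
  grip: 1
  grip_force: 15

```text
t: 18.98
tool_pos: [0.5452, -0.3783, 0.0897]
orientation: [3.038, 0.779, 0.006]
force: [0.9, 0.0, -0.2]
opening: 0.0337
gripper_force: 15.0
```

```bash
python3 go.py 0.597 -0.169 0.085 0
```

```text
tool [ 0.5452 -0.3783  0.0897] axes x [0.876 0.481 0.002] y [ 0.481 -0.876  0.006] z [ 0.005 -0.004 -1.   ] q [-0.68  0.4   1.45 -0.    1.29  0.38] t 18.98 open 0.0337
shift [ 0.1462 -0.1586  0.0041]
tool y yaw -61.2 turn about tool z -61.2
```

Request:
servo_tool:
  plan: "0.012 -0.013 0 -7;0.03 -0.033 0 -14;0.048 -0.053 0 -21;0.066 -0.073 0 -28;0.084 -0.093 0 -35;0.102 -0.113 0 -42;0.12 -0.133 0 -49;0.135 -0.15 0 -56;0.146 -0.159 0 -61.2;0.146 -0.159 0 -61.2;0.146 -0.159 0 -61.2;0.146 -0.159 0 -61.2"

```text
t: 19.98
tool_pos: [0.594, -0.1675, 0.0848]
orientation: [-2.224, -2.217, 0.001]
force: [-0.5, -0.9, -0.9]
opening: 0.034
gripper_force: 15.0
```

```bash
python3 go.py 0.597 -0.169 0.024 0;python3 -c "
from h import *
d=cam('wrist'); cv2.imwrite('pics/w5.png',d['image'])"
```

```text
tool [ 0.594  -0.1675  0.0848] axes x [0.003 1.    0.   ] y [ 1.    -0.003 -0.001] z [-0.001  0.    -1.   ] q [-0.36  0.29  1.58 -0.    1.26 -0.35] t 19.98 open 0.034
shift [-0.0015  0.0031  0.0608]
tool y yaw -0.2 turn about tool z -0.2
```

View pics/w5.png

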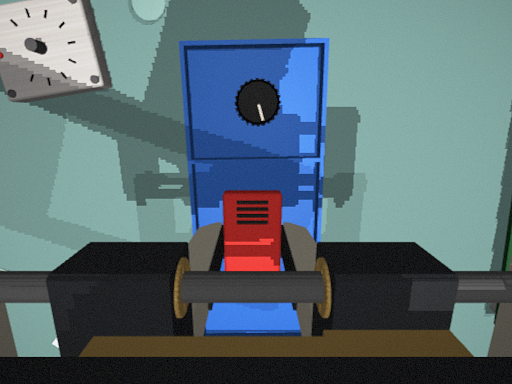

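The knob sits flat at (257,102) in its pocket. The red cover is held level and centred over the middle pocket, so I'll lower it.

Request:
servo_tool:
  plan: "-0.001 0.002 0.02 0;-0.001 0.002 0.038 0;-0.001 0.002 0.05 0;-0.001 0.002 0.057 0;-0.001 0.002 0.061 0;-0.001 0.002 0.061 0;-0.001 0.002 0.061 0"

```text
t: 20.62
tool_pos: [0.5969, -0.1686, 0.0251]
orientation: [2.222, 2.22, 0.0]
force: [-0.6, 0.9, 0.4]
opening: 0.0337
gripper_force: 15.0
```

Request:
servo_tool:
  plan: "0 0 0 0;0 0 0 0;0 0 0 0;0 0 -0.01 0;0 0 -0.04 0;0 0 -0.08 0;0 0 -0.1 0;0 0 -0.1 0;0 0 -0.1 0"
  grip: 0.02

```text
t: 21.37
tool_pos: [0.5984, -0.1686, 0.1278]
orientation: [2.219, 2.218, 0.003]
force: [0.6, -0.6, -1.0]
opening: 0.0455
gripper_force: 0.0
```

```bash
python3 look.py red 0.597 -0.169 0.013; python3 go.py 0.4425 -0.3036 0.12 49.4
```

```text
pix [249 195]
red centre 597.7 -170.2 size 60.4 33.2 long-axis yaw 89.9
[250.11493695 194.81668283] 2062 pose [ 0.597  -0.1681  0.1255]
tool [ 0.597  -0.1681  0.1255] axes x [ 0.  1. -0.] y [ 1.    -0.     0.001] z [ 0.001 -0.    -1.   ] q [-0.36  0.26  1.55  0.    1.33 -0.36] t 21.42 open 0.0456
shift [-0.1355 -0.1545  0.0054]
tool y yaw -0.0 turn about tool z -49.4
```

Request:
servo_tool:
  plan: "-0.015 -0.018 0 -7;-0.035 -0.04 0 -14;-0.055 -0.063 0 -21;-0.075 -0.086 0 -28;-0.095 -0.109 0 -35;-0.115 -0.132 0 -42;-0.13 -0.15 0 -49;-0.1355 -0.1545 0 -49.4;-0.1355 -0.1545 0 -49.4;-0.1355 -0.1545 0 -49.4;-0.1355 -0.1545 0 -49.4"

```text
t: 22.33
tool_pos: [0.4426, -0.3025, 0.124]
orientation: [-1.093, -2.944, -0.001]
force: [0.9, 0.2, 0.1]
opening: 0.045
gripper_force: 0.0
```

```bash
python3 look.py ant 0.4425 -0.3036 0.012 pics/ant1.png; python3 go.py 0.4425 -0.3036 0.021 49.4
```

```text
pix [251 196]
ant centre 443.7 -303.2 size 55.1 16.3 long-axis yaw -40.3
[252.05868545 195.88497653] 852 pose [ 0.4428 -0.3025  0.1242]
tool [ 0.4428 -0.3025  0.1242] axes x [-0.759  0.652  0.001] y [0.652 0.759 0.   ] z [-0.     0.001 -1.   ] q [-0.7   0.04  1.79  0.    1.31 -1.56] t 22.38 open 0.0456
shift [-0.0005 -0.0011  0.1032]
tool y yaw 49.3 turn about tool z -0.1
```

View pics/ant1.png

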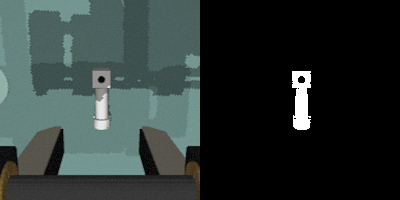

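The crop shows the antenna lying straight at (101,97), square to the jaws, lug at the top.

Request:
servo_tool:
  plan: "-0.001 0 0.035 0;-0.001 0 0.07 0;-0.001 0 0.092 0;-0.001 0 0.1 0;-0.001 0 0.104 0;-0.001 0 0.104 0;-0.001 0 0.104 0"

```text
t: 22.97
tool_pos: [0.4442, -0.3047, 0.0222]
orientation: [1.089, 2.944, -0.001]
force: [-0.0, -0.2, 0.3]
opening: 0.0457
gripper_force: 0.0
```

Request:
servo_tool:
  plan: "0 0 0 0;0 0 0 0;0 0 0 0;0 0 0 0;0 0 0 0;0 0 0 0;0 0 0 0;0 0 -0.01 0;0 0 -0.03 0;0 0 -0.06 0;0 0 -0.065 0;0 0 -0.065 0"
  grip: 1
  grip_force: 20

```text
t: 23.97
tool_pos: [0.4447, -0.3057, 0.0891]
orientation: [1.089, 2.941, -0.003]
force: [0.1, -1.3, -0.2]
opening: 0.011
gripper_force: 20.0
```

```bash
python3 go.py 0.597 -0.25 0.085 0
```

```text
tool [ 0.4447 -0.3057  0.0891] axes x [-0.759  0.651 -0.006] y [0.651 0.759 0.   ] z [ 0.004 -0.004 -1.   ] q [-0.7   0.08  1.81 -0.    1.24 -1.56] t 23.97 open 0.011
shift [-0.0793  0.1414  0.0045]
tool y yaw 49.4 turn about tool z 49.4
```

Request:
servo_tool:
  plan: "-0.01 0.018 0 7;-0.023 0.04 0 14;-0.036 0.063 0 21;-0.049 0.086 0 28;-0.062 0.109 0 35;-0.073 0.13 0 42;-0.079 0.141 0 49;-0.079 0.141 0 49.4;-0.079 0.141 0 49.4;-0.079 0.141 0 49.4;-0.079 0.141 0 49.4"

```text
t: 24.88
tool_pos: [0.5934, -0.2489, 0.085]
orientation: [-2.219, -2.222, 0.001]
force: [0.0, 0.0, -0.6]
opening: 0.0114
gripper_force: 20.0
```

```bash
python3 go.py 0.597 -0.25 0.0245 0;python3 -c "
from h import *
d=cam('wrist'); e=cam('side'); p=np.round(project(e,np.array([.597,-.25,.08]))).astype(int); print(p)
c=e['image'][p[1]-60:p[1]+60,p[0]-80:p[0]+80]
cv2.imwrite('pics/w6.png',np.hstack([d['image'][100:384,100:400],cv2.resize(c,(379,284))]))"
```

```text
tool [ 0.5934 -0.2489  0.085 ] axes x [-0.002  1.     0.   ] y [ 1.     0.002 -0.001] z [-0.001  0.    -1.   ] q [-0.48  0.36  1.5  -0.    1.28 -0.48] t 24.88 open 0.0114
shift [-0.0011  0.0037  0.0605]
tool y yaw 0.1 turn about tool z 0.1
[332 229]
```

View pics/w6.png

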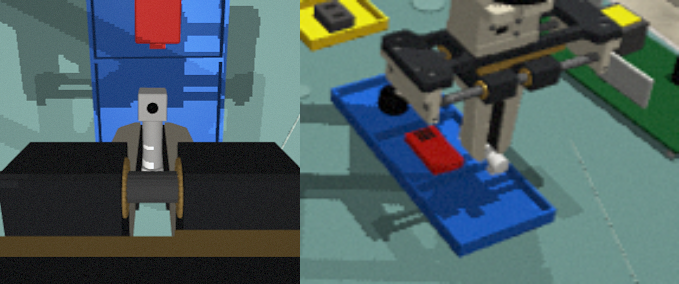

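The antenna is level, with its lug up at (152,105), centred in the last pocket and clear of the walls. I'll lower it.

Request:
servo_tool:
  plan: "-0.001 0.003 0.02 0;-0.001 0.003 0.038 0;-0.001 0.003 0.05 0;-0.001 0.003 0.057 0;-0.001 0.003 0.0615 0;-0.001 0.003 0.0615 0;-0.001 0.003 0.0615 0"

```text
t: 25.57
tool_pos: [0.5979, -0.2499, 0.0247]
orientation: [2.221, 2.221, 0.0]
force: [-0.1, 0.5, 0.8]
opening: 0.0112
gripper_force: 20.0
```

Request:
servo_tool:
  plan: "0 0 0 0;0 0 0 0;0 0 0 0;0 0 -0.01 0;0 0 -0.04 0;0 0 -0.08 0;0 0 -0.12 0;-0.02 0 -0.14 0;-0.04 0 -0.14 0;-0.04 0 -0.14 0;-0.04 0 -0.14 0"
  grip: 0.4

```text
t: 26.48
tool_pos: [0.5977, -0.2904, 0.1652]
orientation: [2.223, 2.219, 0.001]
force: [0.4, -0.5, -1.0]
opening: 0.0282
gripper_force: 0.0
```

```bash
python3 go.py;python3 -c "
from h import *
d=cam('wrist'); e=cam('side')
c=e['image'][130:290,190:370]
cv2.imwrite('pics/w7.png',np.hstack([d['image'][0:300,100:440],cv2.resize(c,(337,300))]))"
```

```text
tool [ 0.5977 -0.2904  0.1652] axes x [ 0.002  1.    -0.   ] y [ 1.    -0.002  0.001] z [ 0.001 -0.    -1.   ] q [-0.53  0.34  1.37  0.    1.43 -0.53] t 26.48 open 0.0282
```

View pics/w7.png

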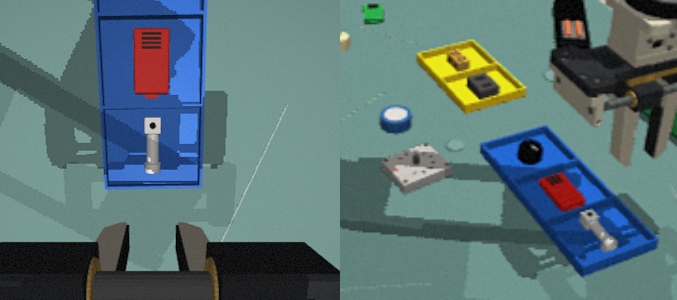

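All five parts lie flat in their pockets: red cover (152,62) and antenna (152,145) in the wrist crop, and knob, core and terminal in the side crop. I'm handing in.

```bash
python3 -c "
from plant import robot
print(robot.close_job())"
```

```text
the job is handed in; nothing more can be done
None
```

Both kits are made up and the job is handed in at about 26.5 s: all five parts lie flat in their own pockets in the last pictures, and the ivory knob and green cover were never touched; the judge's result was not shown.

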